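Turn the spot plate wells up on the hot plate

ROBOT

A 6-joint arm with a two-finger parallel gripper is mounted at the origin on the work surface. World frame = base frame: x ahead of the robot, y to its left, z up, the work surface at z = 0. Lengths are in mm, angles in rad, forces in N, time in s.
With the tool pointing down it reaches from about 275 to 750 mm from the base axis. Payload 10.2 kg.
Tool frame: the origin (TCP) lies at the very end of the fingers, on their centre line; the grasp point (between the pads) lies 19 mm behind it; z points along the fingers, y is the line along which they close (so a half turn about z gives the same grasp; the last joint's range is limited). The gripper opens to 85 mm and grips with 20 to 120 N. Pads are 22 mm wide; open, the fingers measure 114 mm over their backs; the gripper's body (76 mm by 85 mm) begins 54 mm behind the grasp point. The pads swing forward as they close: fully open they stand 13 mm farther back than shut.
Start: joints at [-1.432, 0.313, 1.498, -0, 1.331, -0.223], TCP at [185.816, -491.023, 231.294] pointing down, gripper open.
Joint ranges: [-2.94, 2.94], [-0.97, 2.17], [0.19, 2.56], [-1.23, 4.37], [0.02, 3.11], [-2.88, 2.88]. Speed limits (rad/s): [2.39, 2.39, 3.01, 3.14, 3.14, 3.14].

INTERFACE

Orientations are given as a unit quaternion [w, x, y, z].
In Python, from rig import ctrl gives the robot as it stands.
- The arm moves only by the shell command python3 -m inch 'ROWS' [OPENING] [FORCE]. ROWS is text: rows parted by semicolons, each of 6 numbers parted by spaces: the shift along the tool's x, y, z in mm, then the turn, a rotation vector about the tool's x, y, z in units of 6 degrees (1.0 is 6 degrees). A call has exactly 10 rows; each row shifts and turns the commanded pose from where the row before left it, along the tool's axes as they then stand; what a row does not reach is not made up. A row lasts 1/12 s, in which the tool goes at most 41.7 mm and 7.16 degrees, less where a joint would pass 70% of its speed; a pose out of reach is approached as far as the arm can. A call with a gripper value outside its range is refused whole. OPENING is the opening, from 0 (shut) to 1 (fully open), set as the call begins (- or left out, the last holds). The fingers move at their own pace and stop on an object; FORCE is the grip in N (left out, the last holds). Time passes only in rows, so rows that do not move let the fingers close, or fill a call up. It gives the time, the measured TCP pose, the force, the opening and the grip force at its end, in the units of the state.
- ctrl.sense(): the state, without advancing time (a new reading comes with each control period).
- ctrl.capture(name): name is "scene" or "top" or "wrist"; returns a dict with "image" (480x640x3 uint8, red, green, blue), "intrinsics" (3x3 intrinsics, pixels), "rvec" (rotation vector, rad) and "tvec" (3), from world to camera coordinates, as OpenCV has them. Camera axes: x right, y down, z forward; pixel columns grow to the right and rows downward; lengths in mm; the calibration is good to about 2 mm. The wrist camera is an equidistant fisheye: a pixel r from the principal point sees the ray r / f radians off the axis. A picture is of the moment at which its call begins. There is no depth.
- ctrl.finish_job(): hands the job in; it is judged then, once.
The state is a dict: "time_s": time; "joints": joint angles; "dq": joint speeds; "tau": joint torques, N m; "eef_pos": TCP position; "ee_rot": TCP orientation; "force": force on the tool from outside, world axes, zero at the start; "wrist_torque": the same for the moment, N m; "grip_width": opening from 0.0 (shut) to 1.0 (fully open); "grip_force": force on a finger pad.
Only numpy, scipy, OpenCV 4.12 (cv2) and the standard library are available. Lean on these libraries where they do the work, as an engineer would, in place of code of your own. Each camera call takes 0.05 s, during which the arm holds its last target. There are 200 camera calls.

TASK

The porcelain spot plate has been left wells down on the bench to drain. Turn it over and lay it flat, wells up, in the middle of the hot plate, wholly on the round top, and let go of it. It is brittle, so never let it drop or topple out of hand, and leave the crucibles and the mortar where they are.

Things in the scene. Friction and masses are not known exactly. Their poses are not given: they have to be found in the camera images.
- spot_plate: White porcelain slab, 60 (its x) by 96 (y) by 16 mm (z), 0.13 to 0.27 kg, square edges, balanced at its middle. One face plain, the other with six round wells. Origin: centre of the plain face; z points out through the well face (at z = 16 mm). Starts flat on the bench, wells and z down, its y within 0.5 rad of the world y axis, either sense. Can stand freely on a 60 by 16 mm end.
- hotplate: Electric hot plate, fixed, cold: white box 196 mm wide (its y), 68 mm high, from x = -95 to 95 mm, low sloping control panel out to x = -168 mm; on it a perforated collar and a flat round dark iron top 176 mm across. Origin: on the bench under the top's centre; z up, yaw within 0.3 rad of the world's. On the robot's left or right; the spot plate lies on the other side.
- hotplate_top (a point): Centre of the upper surface of the hot plate's round top, 105 mm above the bench; nothing stands on it. Axes as hotplate.
- crucible_a: White porcelain crucible, an open tapered cup 49 mm across the rim and 42 mm high, standing loose between the hot plate and the spot plate. Origin: centre of its foot.
- crucible_b: A second crucible like crucible_a, farther from the robot.
- mortar: White porcelain mortar, a thick bowl 108 mm across and 58 mm high with its pestle resting in it (the pestle sticks out to 64 mm from the middle and 82 mm high), standing loose beyond the crucibles. Origin: centre of its foot.
Not all that is in view belongs to the job. Of the things like the spot_plate, leave any that is brown or green; of the rest the larger one is meant.

How it is judged:
By the outcome, as a careful person would: the job done as asked, in the order asked, and still so for the second after the job is handed in, with the robot touching nothing.
It also fails if it takes over 72 s, if anything falls off the work surface, if the arm or the gripper's body presses on something with over 40 N, if the wrist force passes 120 N, or if a joint passes its speed limit or range.

## Working session

There is one attempt and no reset: what is moved stays moved. The work goes in short steps, Python scripts to look and compute and a shell command to move; the robot and the scene stay as the last step left them, time stands still between calls to the robot, and variables do not carry over. Pictures are saved under pics/ and viewed, at most 14 in all, crops included, and the job is handed in when it is done.

```bash
mkdir -p pics; ls; python3 - <<'E'
from rig import ctrl
import cv2,pickle
d={}
for n in("scene","top"):
    c=ctrl.capture(n); d[n]=c
    cv2.imwrite(f"pics/{n}0.png",c["image"][...,::-1])
    print(n,c["intrinsics"],c["rvec"],c["tvec"])
pickle.dump(d,open("caps.pkl","wb"))
print(ctrl.sense())
E
```

```text
pics
scene [[448.57066904   0.         319.98188782]
 [  0.         448.57066904 241.98615646]
 [  0.           0.           1.        ]] [ 2.36084478  0.71889169 -0.25358602] [-468.56599733 -199.34882081 1158.47523042]
top [[501.86182821   0.         322.20385242]
 [  0.         501.86182821 242.24627714]
 [  0.           0.           1.        ]] [ 2.14708732 -2.18935876  0.1402216 ] [ -33.42712628  569.90732569 1048.79100235]
{'time_s': 0.1, 'joints': array([-1.43240037e+00,  3.13388669e-01,  1.49833950e+00, -5.79499838e-06,
        1.33101983e+00, -2.23422339e-01]), 'dq': array([-0.00058715, -0.00089576, -0.00095258, -0.00075524,  0.00164141,
        0.00212448]), 'tau': array([ 2.35648979e-03, -4.12898147e+01, -2.60139960e+01, -2.15723203e-04,
        3.05178699e-03,  9.92694993e-06]), 'eef_pos': array([ 185.78123233, -490.78709032,  230.80319766]), 'ee_rot': array([-5.77269992e-04,  9.83680233e-01,  1.79924609e-01,  2.17396321e-05]), 'force': array([-0.22884989,  0.10140131, -0.07566549]), 'wrist_torque': array([ 0.04612006, -0.00596054,  0.01921943]), 'grip_force': 0.0, 'grip_width': 0.9983177128772323}
```

View pics/scene0.png

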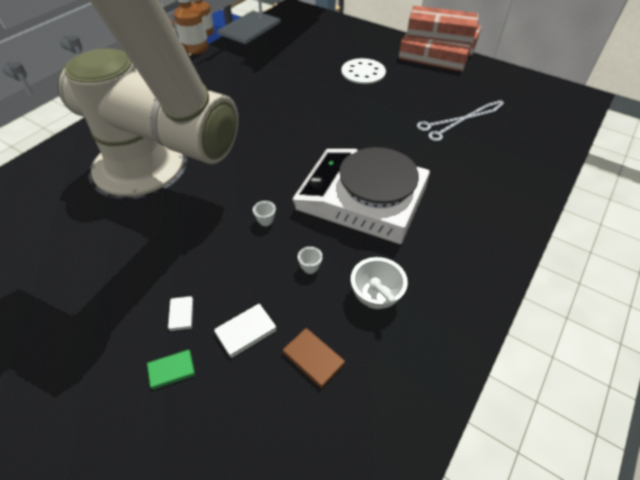

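View pics/top0.png

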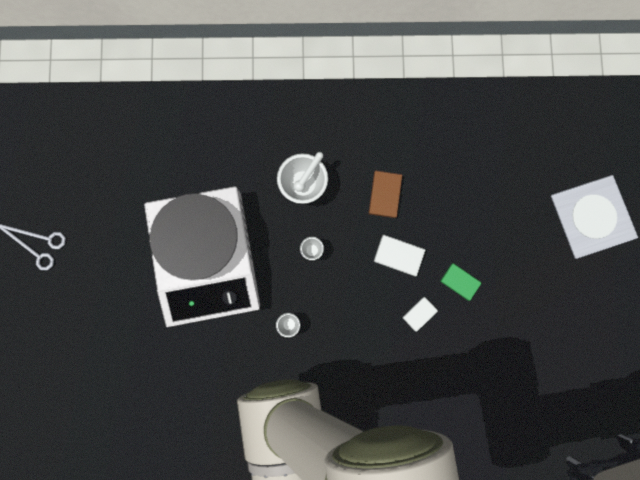

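The scene view shows the larger white slab at about (245,330), the hot plate top at (378,178), crucibles at (264,213) and (310,260) and the mortar at (378,285). In the top view the slab is at (400,255), the iron top at (195,237), crucibles at (288,325) and (312,248) and the mortar at (302,178). I'll enlarge the slab and the iron top in both views.

```bash
python3 - <<'E'
import cv2,pickle,numpy as np
d=pickle.load(open("caps.pkl","rb"))
def crop(n,x,y,w,h):
    return cv2.resize(d[n]["image"][y:y+h,x:x+w,::-1],(400,300),interpolation=cv2.INTER_CUBIC)
a=np.hstack([crop("scene",205,295,80,60),crop("top",360,225,80,60)])
b=np.hstack([crop("scene",310,120,132,99),crop("top",135,180,132,99)])
cv2.imwrite("pics/crops.png",np.vstack([a,b]))
E
```

```text
(no output)
```

View pics/crops.png

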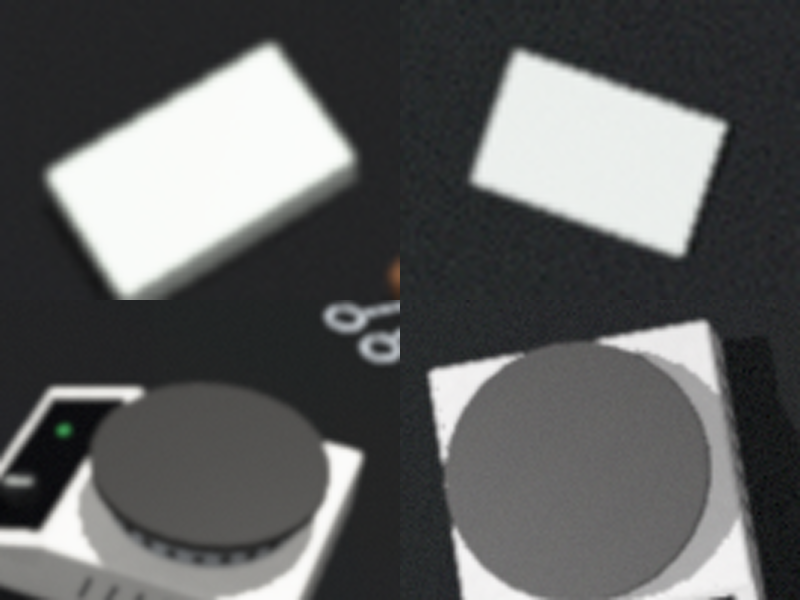

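The crops give slab corners, in crop pixels, at (272,42), (355,157), (120,298), (46,175) in the scene view and (115,48), (327,123), (285,257), (71,183) in the top view. The iron top spans x 91–329, y 382–548 in the scene tile and x 446–711, y 342–600 in the top tile.

```bash
cat > h.py <<'E'
import cv2,pickle,numpy as np
from scipy.optimize import least_squares
from scipy.spatial.transform import Rotation as R
def proj(c,p): return cv2.projectPoints(np.float64(p).reshape(-1,1,3),c["rvec"],c["tvec"],c["intrinsics"],None)[0][:,0]
def P(c): return c["intrinsics"]@np.c_[cv2.Rodrigues(c["rvec"])[0],c["tvec"]]
def tri(c1,u1,c2,u2):
    X=cv2.triangulatePoints(P(c1),P(c2),np.float64(u1).T,np.float64(u2).T); return (X[:3]/X[3]).T
def ray(c,u,z):
    M=cv2.Rodrigues(c["rvec"])[0]; o=-M.T@np.ravel(c["tvec"]); v=M.T@np.linalg.inv(c["intrinsics"])@[*u,1]
    return o+v*(z-o[2])/v[2]
E
python3 - <<'E'
from h import *
np.set_printoptions(suppress=True,precision=1)
d=pickle.load(open("caps.pkl","rb")); s,t=d["scene"],d["top"]
S=np.array([[355,157],[120,298],[46,175],[272,42]])/5+[205,295]
T=np.array([[115,48],[327,123],[285,257],[71,183]])/5+[360,225]
X=tri(s,S,t,T); print(X,X.mean(0))
print([np.linalg.norm(X[i]-X[i-1]) for i in range(4)])
v=X[0]+X[3]-X[1]-X[2]; w=X[0]+X[1]-X[2]-X[3]
print("long yaw from y",np.arctan2(-v[0],v[1]),"short yaw",np.arctan2(w[1],w[0]))
print("top-only z16:",[ray(t,u,16)[:2] for u in T])
a=np.linspace(0,2*np.pi,200)
def bb(c,x): 
    p=proj(c,np.c_[x[0]+88*np.cos(a),x[1]+88*np.sin(a),0*a+x[2]]); return np.r_[p.min(0),p.max(0)]
k=.33
es=np.r_[310+k*91,120+k*82,310+k*329,120+k*248]; et=np.r_[135+k*46,180+k*42,135+k*311,180+k*300]
r=least_squares(lambda x:np.r_[bb(s,x)-es,bb(t,x)-et],[400,250,105]); print("hot",r.x,r.fun)
for n,u,z in(("ca",(288,325),42),("cb",(312,248),42),("mort",(302,178),58)): print(n,ray(t,u,z))
print("ca/cb scene",ray(s,(264,209),42),ray(s,(310,255),42),ray(s,(379,276),58))
# hotplate yaw: front edge in top, box corners
print("hp corners z68",ray(t,(135+k*29,180+k*72),68),ray(t,(135+k*308,180+k*21),68))
print("others",ray(t,(421,314),16),ray(t,(461,282),16),ray(t,(386,194),16))
E
```

```text
[[ 585.3 -179.7   13.2]
 [ 550.1 -272.2   13.2]
 [ 492.5 -250.6   12. ]
 [ 526.7 -157.9   12.6]] [ 538.6 -215.1   12.8]
[np.float64(62.571858554339926), np.float64(99.0189340237684), np.float64(61.52680624899868), np.float64(98.8165067319709)]
long yaw from y -0.35840139200634946 short yaw -0.35695419069555484
top-only z16: [array([ 585.5, -178.7]), array([ 550.7, -270.7]), array([ 492.4, -249.8]), array([ 526.5, -157.4])]
hot [578.  214.4 101.7] [-0.4  0.6  1.2 -0.4 -0.  -0.4  0.2  1.1]
ca [394.9  30.8  42. ]
cb [556.2 -22.4  42. ]
mort [705.3  -3.8  58. ]
ca/cb scene [394.8  27.5  42. ] [553.9 -22.2  42. ] [700.9  -0.2  58. ]
hp corners z68 [653.3 326.5  68. ] [685.9 134.   68. ]
others [ 411.1 -255.    16. ] [ 478.3 -345.3   16. ] [ 676.2 -188.5   16. ]
```

```bash
cat >> h.py <<'E'
from scipy.linalg import expm,logm
def ori(az,th):
    """tool z = down tilted by th(deg) toward u; u=(cos az,sin az); tool y = horizontal, u to the left of it"""
    u=np.array([np.cos(az),np.sin(az),0]); k=np.array([0,0,1.]); w=np.array([u[1],-u[0],0]); t=np.radians(th)
    return np.c_[u*np.cos(t)+k*np.sin(t), w, -k*np.cos(t)+u*np.sin(t)]
def H(Rm,p): T=np.eye(4); T[:3,:3]=Rm; T[:3,3]=p; return T
def now():
    from rig import ctrl
    s=ctrl.sense(); q=s["ee_rot"]; return H(R.from_quat([*q[1:],q[0]]).as_matrix(),s["eef_pos"])
def rows(A,B,n):
    X=np.real(logm(np.linalg.inv(A)@B))/n; M=expm(X)
    r=np.r_[M[:3,3],R.from_matrix(M[:3,:3]).as_rotvec(degrees=True)/6]
    print(n,"rows of:",np.round(r,2),"| deg/row",round(np.linalg.norm(r[3:])*6,2))
C=np.array([538.7,-214.3,0]); AZ=np.pi/2-.357; U=np.array([np.cos(AZ),np.sin(AZ),0])
E
python3 - <<'E'
from h import *
rows(now(),H(ori(AZ,-45),C-12*U+[0,0,110]),30)
E
```

```text
30 rows of: [15.78  1.37 -1.75 -0.11 -0.23 -0.26] | deg/row 2.18
```

```bash
m='python3 -m inch'
$m '15.8 1.4 -1.75 -.11 -.23 -.26;15.8 1.4 -1.75 -.11 -.23 -.26;15.8 1.4 -1.75 -.11 -.23 -.26;15.8 1.4 -1.75 -.11 -.23 -.26;15.8 1.4 -1.75 -.11 -.23 -.26;15.8 1.4 -1.75 -.11 -.23 -.26;15.8 1.4 -1.75 -.11 -.23 -.26;15.8 1.4 -1.75 -.11 -.23 -.26;15.8 1.4 -1.75 -.11 -.23 -.26;15.8 1.4 -1.75 -.11 -.23 -.26' 1 50
python3 - <<'E'
from h import *
rows(now(),H(ori(AZ,-45),C-12*U+[0,0,110]),20)
from rig import ctrl; print(ctrl.sense()["joints"])
E
```

```text
time_s: 0.93
eef_pos: [332.8, -429.0, 231.3]
ee_rot: [0.078, 0.941, 0.31, -0.108]
force: [-0.3, 0.3, 0.4]
grip_width: 0.999
grip_force: 0.0
20 rows of: [15.76  1.37 -1.68 -0.1  -0.24 -0.26] | deg/row 2.17
[-1.01031068  0.32641566  1.50331767 -0.26365486  1.22102583  0.00285479]
```

```bash
m='python3 -m inch'
$m '15.8 1.4 -1.7 -.1 -.24 -.26;15.8 1.4 -1.7 -.1 -.24 -.26;15.8 1.4 -1.7 -.1 -.24 -.26;15.8 1.4 -1.7 -.1 -.24 -.26;15.8 1.4 -1.7 -.1 -.24 -.26;15.8 1.4 -1.7 -.1 -.24 -.26;15.8 1.4 -1.7 -.1 -.24 -.26;15.8 1.4 -1.7 -.1 -.24 -.26;15.8 1.4 -1.7 -.1 -.24 -.26;15.8 1.4 -1.7 -.1 -.24 -.26' >/dev/null
$m '15.8 1.4 -1.7 -.1 -.24 -.26;15.8 1.4 -1.7 -.1 -.24 -.26;15.8 1.4 -1.7 -.1 -.24 -.26;15.8 1.4 -1.7 -.1 -.24 -.26;15.8 1.4 -1.7 -.1 -.24 -.26;15.8 1.4 -1.7 -.1 -.24 -.26;15.8 1.4 -1.7 -.1 -.24 -.26;15.8 1.4 -1.7 -.1 -.24 -.26;15.8 1.4 -1.7 -.1 -.24 -.26;15.8 1.4 -1.7 -.1 -.24 -.26'
python3 - <<'E'
from h import *
from rig import ctrl; print(ctrl.sense()["joints"])
rows(now(),H(ori(AZ,-45),C-12*U+[0,0,60]),9)
c=ctrl.capture("wrist"); pickle.dump(c,open("w1.pkl","wb")); cv2.imwrite("pics/w1.png",c["image"][...,::-1])
E
```

```text
time_s: 2.6
eef_pos: [534.1, -225.0, 108.6]
ee_rot: [0.216, 0.755, 0.53, -0.32]
force: [-0.1, 0.9, 0.1]
grip_width: 0.998
grip_force: 0.0
[-0.28638806  0.69175953  1.46233832 -0.85528359  1.22436072  0.46727017]
9 rows of: [ 3.8   0.11  3.83 -0.01  0.01  0.01] | deg/row 0.1
```

View pics/w1.png

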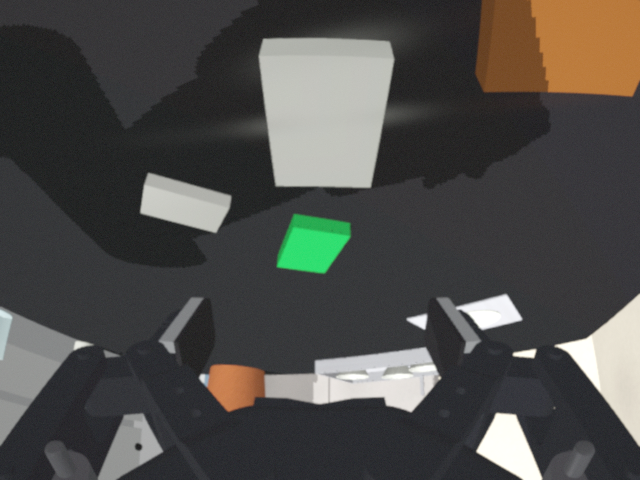

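The slab is centred between the fingers. Its top-face corners are at about (262,57), (392,58), (372,187) and (275,187). I'll cross-check those against the estimate.

```bash
cat >> h.py <<'E'
def fray(c,u,z):
    K=c["intrinsics"]; x=(np.array(u)-K[:2,2])/K[0,0]; r=np.hypot(*x); v=np.r_[x/r*np.sin(r),np.cos(r)]
    M=cv2.Rodrigues(c["rvec"])[0]; o=-M.T@np.ravel(c["tvec"]); v=M.T@v; return o+v*(z-o[2])/v[2]
E
python3 - <<'E'
from h import *
c=pickle.load(open("w1.pkl","rb"))
X=np.array([fray(c,u,16) for u in((392,58),(262,57),(275,187),(372,187))]); print(X.round(1),X.mean(0))
print([np.linalg.norm(X[i]-X[i-1]).round(1) for i in range(4)])
v=X[0]+X[1]-X[2]-X[3]; print(np.arctan2(v[0],v[1]))
E
```

```text
[[ 583.4 -180.6   16. ]
 [ 529.4 -161.1   16. ]
 [ 493.5 -250.4   16. ]
 [ 551.6 -270.7   16. ]] [ 539.47459159 -215.69827421   16.        ]
[np.float64(95.5), np.float64(57.5), np.float64(96.2), np.float64(61.5)]
0.3609825049136728
```

```bash
sed -i 's/C=np.array(\[538.7,-214.3,0\])/C=np.array([539.0,-215.0,0])/' h.py; python3 - <<'E'
from h import *
rows(now(),H(ori(AZ,-45),C-12*U+[0,0,20]),10)
E
```

```text
10 rows of: [ 5.87  0.29  6.27 -0.01  0.01  0.02] | deg/row 0.12
```

```bash
m='python3 -m inch'
$m '5.9 .3 6.3 -.01 .01 .02;5.9 .3 6.3 -.01 .01 .02;5.9 .3 6.3 -.01 .01 .02;5.9 .3 6.3 -.01 .01 .02;5.9 .3 6.3 -.01 .01 .02;5.9 .3 6.3 -.01 .01 .02;5.9 .3 6.3 -.01 .01 .02;5.9 .3 6.3 -.01 .01 .02;5.9 .3 6.3 -.01 .01 .02;5.9 .3 6.3 -.01 .01 .02'
python3 - <<'E'
from h import *
rows(now(),H(ori(AZ,-45),C-12*U+[0,0,7]),6)
E
```

```text
time_s: 3.48
eef_pos: [535.5, -229.4, 22.2]
ee_rot: [0.22, 0.762, 0.524, -0.31]
force: [0.6, 0.8, -0.2]
grip_width: 0.998
grip_force: 0.0
6 rows of: [ 2.11 -0.3   1.47  0.01 -0.01 -0.02] | deg/row 0.12
```

```bash
m='python3 -m inch'
$m '2.1 -.2 1.4 0 0 0;2.1 -.2 1.4 0 0 0;2.1 -.2 1.4 0 0 0;2.1 -.2 1.4 0 0 0;2.1 -.2 1.4 0 0 0;2 0 1.4 0 0 0;0 0 0 0 0 0;0 0 0 0 0 0;0 0 0 0 0 0;0 0 0 0 0 0'
python3 - <<'E'
from h import *
rows(now(),H(ori(AZ,-45),C-12*U+[0,0,7]),1)
E
```

```text
time_s: 4.32
eef_pos: [535.8, -226.4, 8.5]
ee_rot: [0.22, 0.762, 0.524, -0.31]
force: [1.5, -0.1, -0.9]
grip_width: 1.001
grip_force: 0.0
1 rows of: [ 0.85 -0.98  1.21  0.04 -0.04 -0.11] | deg/row 0.72
```

```bash
m='python3 -m inch'
$m '.8 -.8 1 0 -.04 -.1;0 0 0 0 0 0;0 0 0 0 0 0;0 0 0 0 0 0;0 0 0 0 0 0;0 0 0 0 0 0;0 0 0 0 0 0;0 0 0 0 0 0;0 0 0 0 0 0;0 0 0 0 0 0' 0 60
$m '0 0 0 0 0 0;0 0 0 0 0 0;0 0 0 0 0 0;0 0 0 0 0 0;0 0 0 0 0 0;0 0 0 0 0 0;0 0 0 0 0 0;0 0 0 0 0 0;0 0 0 0 0 0;0 0 0 0 0 0'
python3 - <<'E'
from rig import ctrl
import cv2
c=ctrl.capture("wrist"); cv2.imwrite("pics/w2.png",c["image"][...,::-1])
E
```

```text
time_s: 5.15
eef_pos: [535.1, -226.1, 7.2]
ee_rot: [0.22, 0.759, 0.527, -0.313]
force: [0.6, 4.1, 5.3]
grip_width: 0.678
grip_force: 65.0
time_s: 5.98
eef_pos: [535.1, -226.1, 7.3]
ee_rot: [0.22, 0.759, 0.527, -0.313]
force: [1.9, 4.3, 5.2]
grip_width: 0.683
grip_force: 65.0
```

View pics/w2.png

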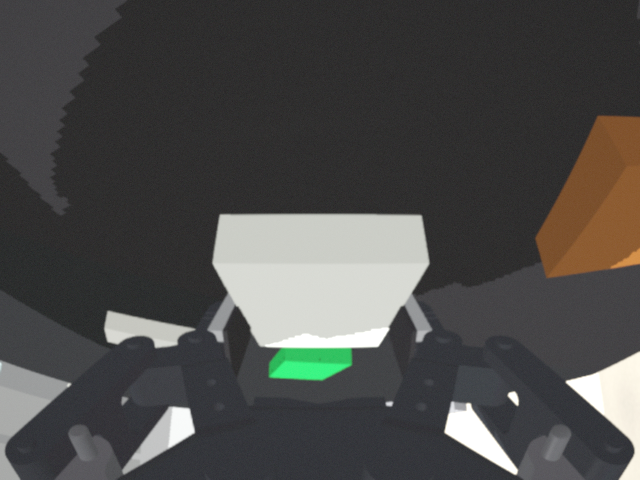

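The slab is gripped squarely at a 58 mm opening. Next I'll lift it and plan the quarter turn.

```bash
m='python3 -m inch'
python3 - <<'E'
from h import *
A=now(); y=A[:3,1]; az=np.arctan2(y[0],-y[1]); print(az,AZ, "tilt",np.degrees(np.arctan2(-A[2,0],-A[2,2])))
F0=H(ori(az,0),C+[0,0,8]); np.savez("g1.npz",G=np.linalg.inv(F0)@A,az=az)
E
$m '-2 0 -2 0 0 0;-5 0 -5 0 0 0;-5 0 -5 0 0 0;-5 0 -5 0 0 0;-5 0 -5 0 0 0;-5 0 -5 0 0 0;-5 0 -5 0 0 0;-3 0 -3 0 0 0;-2 0 -2 0 0 0;0 0 0 0 0 0'
python3 - <<'E'
from h import *
g=np.load("g1.npz"); rows(now(),H(ori(g["az"],90),C+[0,0,90])@g["G"],20)
E
```

```text
1.2163903634553834 1.2137963267948966 tilt 44.9854988758873
time_s: 6.87
eef_pos: [535.0, -226.2, 60.0]
ee_rot: [0.22, 0.759, 0.527, -0.313]
force: [0.4, 0.6, -1.2]
grip_width: 0.683
grip_force: 64.3
20 rows of: [ 0.66  0.01 -1.04  0.    0.75  0.  ] | deg/row 4.5
```

```bash
m='python3 -m inch'
$m '.66 0 -1 0 .75 0;.66 0 -1 0 .75 0;.66 0 -1 0 .75 0;.66 0 -1 0 .75 0;.66 0 -1 0 .75 0;.66 0 -1 0 .75 0;.66 0 -1 0 .75 0;.66 0 -1 0 .75 0;.66 0 -1 0 .75 0;.66 0 -1 0 .75 0' >/dev/null
$m '.66 0 -1 0 .75 0;.66 0 -1 0 .75 0;.66 0 -1 0 .75 0;.66 0 -1 0 .75 0;.66 0 -1 0 .75 0;.66 0 -1 0 .75 0;.66 0 -1 0 .75 0;.66 0 -1 0 .75 0;.66 0 -1 0 .75 0;.66 0 -1 0 .75 0'
python3 - <<'E'
from h import *
from rig import ctrl
g=np.load("g1.npz"); rows(now(),H(ori(g["az"],90),C+[0,0,54])@g["G"],9); print(ctrl.sense()["joints"])
c=ctrl.capture("scene"); a=cv2.resize(c["image"][240:390,120:320,::-1],(800,600),interpolation=cv2.INTER_CUBIC); cv2.imwrite("pics/s2.png",a)
E
```

```text
time_s: 8.53
eef_pos: [538.8, -214.6, 76.8]
ee_rot: [-0.218, 0.757, 0.528, 0.316]
force: [-0.5, 0.4, -1.9]
grip_width: 0.684
grip_force: 64.4
9 rows of: [-2.69  0.05  2.74 -0.   -0.    0.  ] | deg/row 0.04
[-0.87115432  0.754874    1.44129142  0.672893    1.44065515 -0.78243616]
```

View pics/s2.png

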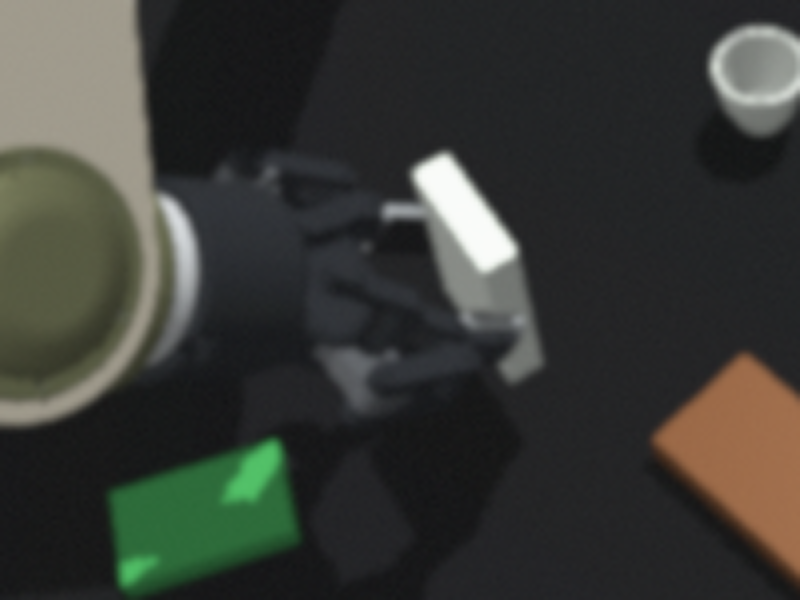

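The plate is upright in the hand, with its top end at about (465,210) in the crop. I'll lower it and touch down gently.

```bash
m='python3 -m inch'
$m '-2.7 0 2.7 0 0 0;-2.7 0 2.7 0 0 0;-2.7 0 2.7 0 0 0;-2.7 0 2.7 0 0 0;-2.7 0 2.7 0 0 0;-2.7 0 2.7 0 0 0;-2.7 0 2.7 0 0 0;-2.7 0 2.7 0 0 0;-2.7 0 2.7 0 0 0;0 0 0 0 0 0'
$m '-.4 0 .4 0 0 0;-.4 0 .4 0 0 0;-.4 0 .4 0 0 0;-.4 0 .4 0 0 0;-.4 0 .4 0 0 0;-.4 0 .4 0 0 0;-.4 0 .4 0 0 0;0 0 0 0 0 0;0 0 0 0 0 0;0 0 0 0 0 0'
python3 - <<'E'
from h import *
g=np.load("g1.npz"); F=now()@np.linalg.inv(g["G"]); print(F.round(3)); rows(now(),H(ori(g["az"],90),C+[0,0,48])@g["G"],1)
E
```

```text
time_s: 9.42
eef_pos: [539.0, -214.1, 41.7]
ee_rot: [-0.218, 0.758, 0.528, 0.315]
force: [-0.3, 0.8, -1.4]
grip_width: 0.682
grip_force: 64.5
time_s: 10.25
eef_pos: [539.2, -214.3, 38.6]
ee_rot: [-0.218, 0.758, 0.528, 0.315]
force: [-0.0, 0.3, -2.7]
grip_width: 0.683
grip_force: 64.5
[[-3.00000e-03  9.39000e-01  3.44000e-01  5.38722e+02]
 [ 1.00000e-03 -3.44000e-01  9.39000e-01 -2.14955e+02]
 [ 1.00000e+00  3.00000e-03  0.00000e+00  5.03100e+01]
 [ 0.00000e+00  0.00000e+00  0.00000e+00  1.00000e+00]]
1 rows of: [-1.6   0.24  1.67 -0.   -0.    0.04] | deg/row 0.26
```

```bash
m='python3 -m inch'
$m '-.3 0 .3 0 0 0;-.3 0 .3 0 0 0;-.3 0 .3 0 0 0;-.3 0 .3 0 0 0;0 0 0 0 0 0;0 0 0 0 0 0;0 0 0 0 0 0;0 0 0 0 0 0;0 0 0 0 0 0;0 0 0 0 0 0'|egrep 'pos|force:'
$m '-.2 0 .2 0 0 0;-.2 0 .2 0 0 0;0 0 0 0 0 0;0 0 0 0 0 0;0 0 0 0 0 0;0 0 0 0 0 0;0 0 0 0 0 0;0 0 0 0 0 0;0 0 0 0 0 0;0 0 0 0 0 0'|egrep 'pos|force:'
```

```text
eef_pos: [539.2, -214.3, 37.4]
force: [-2.0, 0.4, 6.4]
grip_force: 65.0
eef_pos: [539.2, -214.3, 37.3]
force: [-4.5, 1.4, 8.1]
grip_force: 65.5
```

```bash
m='python3 -m inch'
$m '.1 0 -.1 0 0 0;.1 0 -.1 0 0 0;0 0 0 0 0 0;0 0 0 0 0 0;0 0 0 0 0 0;0 0 0 0 0 0;0 0 0 0 0 0;0 0 0 0 0 0;0 0 0 0 0 0;0 0 0 0 0 0' - 20
$m '0 0 0 0 0 0;0 0 0 0 0 0;0 0 0 0 0 0;0 0 0 0 0 0;0 0 0 0 0 0;0 0 0 0 0 0;0 0 0 0 0 0;0 0 0 0 0 0;0 0 0 0 0 0;0 0 0 0 0 0' .76
$m '0 0 0 0 0 0;0 0 0 0 0 0;0 0 0 0 0 0;0 0 0 0 0 0;0 0 0 0 0 0;0 0 0 0 0 0;0 0 0 0 0 0;0 0 0 0 0 0;0 0 0 0 0 0;0 0 0 0 0 0' 1
python3 - <<'E'
from h import *
from rig import ctrl
c=ctrl.capture("scene"); a=cv2.resize(c["image"][240:390,120:320,::-1],(800,600),interpolation=cv2.INTER_CUBIC); cv2.imwrite("pics/s3.png",a)
E
```

```text
time_s: 12.75
eef_pos: [539.2, -214.3, 37.3]
ee_rot: [-0.218, 0.758, 0.528, 0.315]
force: [-3.1, -0.6, 7.7]
grip_width: 0.678
grip_force: 65.1
time_s: 13.58
eef_pos: [539.2, -214.3, 36.6]
ee_rot: [-0.218, 0.758, 0.528, 0.315]
force: [0.1, -0.3, -0.1]
grip_width: 0.759
grip_force: 0.0
time_s: 14.42
eef_pos: [539.2, -214.4, 36.6]
ee_rot: [-0.218, 0.758, 0.528, 0.315]
force: [0.2, 0.3, -1.1]
grip_width: 1.002
grip_force: 0.0
```

View pics/s3.png

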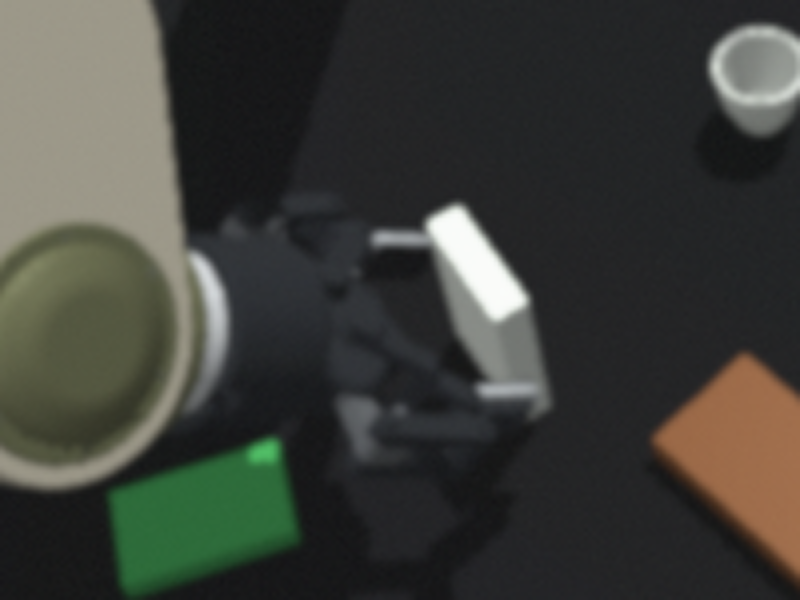

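The plate stands free, with both fingers clear of it. I'll back off along the tool axis and then go up and over.

```bash
m='python3 -m inch'
cat >> h.py <<'E'
az2=1.2164; U2=np.array([np.cos(az2),np.sin(az2),0]); C2=np.array([538.8,-215.0,48])
E
$m '0 0 -3 0 0 0;0 0 -8 0 0 0;0 0 -15 0 0 0;0 0 -18 0 0 0;0 0 -18 0 0 0;0 0 -18 0 0 0;0 0 -18 0 0 0;0 0 -18 0 0 0;0 0 -16 0 0 0;0 0 -10 0 0 0' 
python3 - <<'E'
from h import *
V=H(ori(az2,0),C2+[0,0,170]); G2=C2+1*U2-[0,0,12]; d=ori(az2,-45)[:,2]
rows(now(),V,10); rows(V,H(ori(az2,-45),G2-d*140),10)
E
```

```text
time_s: 15.3
eef_pos: [503.6, -310.1, 138.6]
ee_rot: [-0.216, 0.758, 0.528, 0.315]
force: [-0.8, 0.2, -0.1]
grip_width: 0.997
grip_force: 0.0
10 rows of: [12.86  0.02 -3.05  0.   -0.75  0.  ] | deg/row 4.49
10 rows of: [12.57  0.    4.44  0.   -0.75  0.  ] | deg/row 4.5
```

```bash
m='python3 -m inch'
$m '12.9 0 -3 0 -.75 0;12.9 0 -3 0 -.75 0;12.9 0 -3 0 -.75 0;12.9 0 -3 0 -.75 0;12.9 0 -3 0 -.75 0;12.9 0 -3 0 -.75 0;12.9 0 -3 0 -.75 0;12.9 0 -3 0 -.75 0;12.9 0 -3 0 -.75 0;12.9 0 -3 0 -.75 0' |grep pos
$m '12.6 0 4.4 0 -.75 0;12.6 0 4.4 0 -.75 0;12.6 0 4.4 0 -.75 0;12.6 0 4.4 0 -.75 0;12.6 0 4.4 0 -.75 0;12.6 0 4.4 0 -.75 0;12.6 0 4.4 0 -.75 0;12.6 0 4.4 0 -.75 0;12.6 0 4.4 0 -.75 0;12.6 0 4.4 0 -.75 0' 
python3 - <<'E'
from h import *
from rig import ctrl
G2=C2+1*U2-[0,0,12]; rows(now(),H(ori(az2,-45),G2),12)
w=ctrl.capture("wrist"); c=ctrl.capture("scene"); pickle.dump((w,c),open("w2.pkl","wb"))
a=cv2.resize(c["image"][250:370,180:300,::-1],(400,400),interpolation=cv2.INTER_CUBIC)
b=cv2.resize(w["image"][:,80:560,::-1],(400,400)); cv2.imwrite("pics/s4.png",np.hstack([a,b]))
E
```

```text
eef_pos: [539.4, -212.4, 217.3]
time_s: 16.97
eef_pos: [574.6, -118.1, 133.6]
ee_rot: [0.221, 0.758, 0.527, -0.314]
force: [-0.7, -1.1, -1.3]
grip_width: 1.0
grip_force: 0.0
12 rows of: [-0.26 -0.02 11.78  0.    0.   -0.  ] | deg/row 0.03
```

View pics/s4.png

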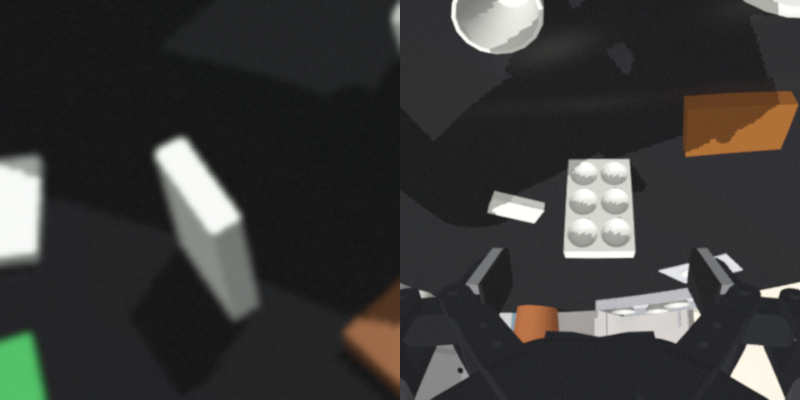

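The plate stands upright, wells facing the hand and centred between the fingers. The top end's corners in the left crop are (155,153), (187,136), (241,213) and (207,233).

```bash
python3 - <<'E'
from h import *
w,c=pickle.load(open("w2.pkl","rb"))
f=lambda X:[((X-C2)@U2).round(1),((X-C2)@[U2[1],-U2[0],0]).round(1)]
for p in((155,153),(187,136),(241,213),(207,233)): print(f(ray(c,(180+p[0]*.3,250+p[1]*.3),96)))
# wrist crop scale 1.2, offset 80: near top edge corners of well face (z~96) and bottom corners (z~0)
for p,z in(((563,251),96),((635,251),96),((569,160),0),((630,160),0)): print("w",z,f(fray(w,(80+(p[0]-400)*1.2,p[1]*1.2),z)))
E
```

```text
[np.float64(-9.8), np.float64(-29.2)]
[np.float64(9.2), np.float64(-28.7)]
[np.float64(8.6), np.float64(29.0)]
[np.float64(-11.3), np.float64(29.0)]
w 96 [np.float64(9.5), np.float64(-30.2)]
w 96 [np.float64(8.6), np.float64(30.0)]
w 0 [np.float64(7.0), np.float64(-29.4)]
w 0 [np.float64(6.6), np.float64(31.1)]
```

```bash
m='python3 -m inch'
$m '-.3 0 12 0 0 0;-.3 0 12 0 0 0;-.3 0 12 0 0 0;-.3 0 12 0 0 0;-.3 0 12 0 0 0;-.3 0 12 0 0 0;-.3 0 12 0 0 0;-.3 0 12 0 0 0;-.3 0 10 0 0 0;-.3 0 8 0 0 0'|egrep 'pos|force:'
$m '0 0 6 0 0 0;0 0 5 0 0 0;0 0 4 0 0 0;0 0 3 0 0 0;0 0 2 0 0 0;0 0 2 0 0 0;0 0 1 0 0 0;0 0 0 0 0 0;0 0 0 0 0 0;0 0 0 0 0 0'|egrep 'pos|force:'
python3 - <<'E'
from h import *
G2=C2+1*U2-[0,0,12]; rows(now(),H(ori(az2,-45),G2),1)
E
```

```text
eef_pos: [545.3, -197.1, 54.0]
force: [-0.2, -0.0, 0.4]
grip_force: 0.0
eef_pos: [540.4, -211.5, 38.8]
force: [-0.4, -0.4, 0.6]
grip_force: 0.0
1 rows of: [-0.01 -0.25  3.99  0.02 -0.   -0.02] | deg/row 0.19
```

Last 4 mm forward, then close gently.

```bash
m='python3 -m inch'
$m '0 0 1 0 0 0;0 0 1 0 0 0;0 0 1 0 0 0;0 0 1 0 0 0;0 -.2 0 0 0 0;0 0 0 0 0 0;0 0 0 0 0 0;0 0 0 0 0 0;0 0 0 0 0 0;0 0 0 0 0 0'|egrep 'pos|force:'
$m '0 0 0 0 0 0;0 0 0 0 0 0;0 0 0 0 0 0;0 0 0 0 0 0;0 0 0 0 0 0;0 0 0 0 0 0;0 0 0 0 0 0;0 0 0 0 0 0;0 0 0 0 0 0;0 0 0 0 0 0' .75 30
$m '0 0 0 0 0 0;0 0 0 0 0 0;0 0 0 0 0 0;0 0 0 0 0 0;0 0 0 0 0 0;0 0 0 0 0 0;0 0 0 0 0 0;0 0 0 0 0 0;0 0 0 0 0 0;0 0 0 0 0 0' 0 60
python3 - <<'E'
from h import *
A=now(); F0=H(ori(az2,90),C2); G=np.linalg.inv(F0)@A; np.savez("g2.npz",G=G)
from rig import ctrl; print(ctrl.sense()["joints"])
c=ctrl.capture("scene"); cv2.imwrite("pics/s5.png",cv2.resize(c["image"][240:360,180:300,::-1],(400,400),interpolation=cv2.INTER_CUBIC))
E
```

```text
eef_pos: [539.1, -214.2, 35.9]
force: [0.5, 0.1, 0.3]
grip_force: 0.0
time_s: 20.4
eef_pos: [539.0, -214.2, 35.8]
ee_rot: [0.22, 0.759, 0.527, -0.313]
force: [-0.3, -0.1, -0.8]
grip_width: 0.748
grip_force: 0.0
time_s: 21.23
eef_pos: [539.2, -214.2, 36.3]
ee_rot: [0.22, 0.759, 0.527, -0.313]
force: [-0.7, 1.3, 5.5]
grip_width: 0.678
grip_force: 64.2
[-0.26825681  0.80377916  1.47841865 -0.88768953  1.14030039  0.59557338]
```

View pics/s5.png

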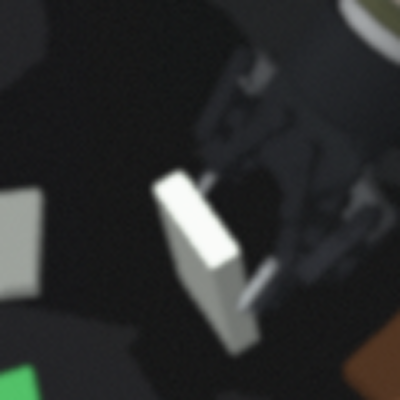

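Held firmly upright. Lift first, then plan the carry.

```bash
m='python3 -m inch'
$m '-1 0 -1 0 0 0;-4 0 -4 0 0 0;-8 0 -8 0 0 0;-12 0 -12 0 0 0;-14 0 -14 0 0 0;-14 0 -14 0 0 0;-14 0 -14 0 0 0;-14 0 -14 0 0 0;-12 0 -12 0 0 0;-7 0 -7 0 0 0'
python3 - <<'E'
from h import *
G=np.load("g2.npz")["G"]; A=now(); hot=np.array([578,214.4,105])
for az in(1.6,1.85):
    B=H(ori(az,180),hot+[0,0,70])@G; rows(A,B,30)
    X=np.real(logm(np.linalg.inv(A)@B))
    for s in np.linspace(0,1,7):
        T=A@expm(X*s); F=T@np.linalg.inv(G); print(T[:3,3].round(),F[:3,3].round(),np.degrees(np.arccos(-T[2,2])).round())
E
```

```text
time_s: 22.12
eef_pos: [539.0, -214.1, 180.0]
ee_rot: [0.221, 0.759, 0.527, -0.312]
force: [-0.2, 0.3, -2.0]
grip_width: 0.678
grip_force: 64.2
30 rows of: [16.38 -1.26 -0.21  0.    0.49 -0.13] | deg/row 3.07
[ 539. -214.  180.] [ 539. -215.  192.] 45.0
[ 553. -151.  129.] [ 553. -155.  140.] 30.0
[566. -77.  97.] [565. -84. 107.] 16.0
[576.   4.  86.] [575.  -5.  94.] 4.0
[582.  85.  96.] [581.  74. 101.] 16.0
[582. 161. 127.] [582. 149. 129.] 30.0
[578. 226. 176.] [578. 214. 175.] 45.0
30 rows of: [16.55  0.43 -0.32  0.    0.48 -0.22] | deg/row 3.19
[ 539. -214.  180.] [ 539. -215.  192.] 45.0
[ 560. -153.  129.] [ 560. -157.  140.] 31.0
[576. -79.  97.] [576. -85. 106.] 17.0
[586.   3.  85.] [587.  -6.  92.] 7.0
[589.  84.  95.] [590.  74. 100.] 17.0
[585. 161. 126.] [587. 149. 128.] 31.0
[575. 226. 176.] [578. 214. 175.] 45.0
```

```bash
python3 - <<'E'
from h import *
G=np.load("g2.npz")["G"]; A=now(); hot=np.array([578,214.4,105])
B=H(ori(az2,180),[C2[0],C2[1],190])@G; rows(A,B,20)
B2=H(ori(1.6,180),hot+[0,0,75])@G; rows(B,B2,20)
X=np.real(logm(np.linalg.inv(B)@B2))
for s in np.linspace(0,1,5): print((B@expm(X*s)@np.linalg.inv(G))[:3,3].round())
E
```

```text
20 rows of: [ 0.57  0.01 -0.63  0.    0.75  0.  ] | deg/row 4.5
20 rows of: [14.93 -2.06 15.63  0.13 -0.   -0.13] | deg/row 1.1
[ 539. -215.  190.]
[ 564. -110.  188.]
[579.  -2. 185.]
[584. 106. 183.]
[578. 214. 180.]
```

```bash
m='python3 -m inch'
$m '.6 0 -.6 0 .75 0;.6 0 -.6 0 .75 0;.6 0 -.6 0 .75 0;.6 0 -.6 0 .75 0;.6 0 -.6 0 .75 0;.6 0 -.6 0 .75 0;.6 0 -.6 0 .75 0;.6 0 -.6 0 .75 0;.6 0 -.6 0 .75 0;.6 0 -.6 0 .75 0'|grep pos
$m '.6 0 -.6 0 .75 0;.6 0 -.6 0 .75 0;.6 0 -.6 0 .75 0;.6 0 -.6 0 .75 0;.6 0 -.6 0 .75 0;.6 0 -.6 0 .75 0;.6 0 -.6 0 .75 0;.6 0 -.6 0 .75 0;.6 0 -.6 0 .75 0;.6 0 -.6 0 .75 0'
python3 - <<'E'
from h import *
G=np.load("g2.npz")["G"]; A=now(); hot=np.array([578,214.4,105])
B2=H(ori(1.6,180),hot+[0,0,75])@G; rows(A,B2,20)
from rig import ctrl; print(ctrl.sense()["joints"])
E
```

```text
eef_pos: [541.3, -206.7, 180.7]
time_s: 23.78
eef_pos: [542.3, -203.8, 188.0]
ee_rot: [-0.218, 0.757, 0.528, 0.316]
force: [-0.1, 0.1, -0.8]
grip_width: 0.68
grip_force: 64.3
20 rows of: [15.   -1.98 15.55  0.13 -0.   -0.13] | deg/row 1.09
[-0.855147    0.59989127  1.38512826  0.67374016  1.59683525 -0.64063399]
```

```bash
m='python3 -m inch'
$m '15 -2 15.5 .13 0 -.13;15 -2 15.5 .13 0 -.13;15 -2 15.5 .13 0 -.13;15 -2 15.5 .13 0 -.13;15 -2 15.5 .13 0 -.13;15 -2 15.5 .13 0 -.13;15 -2 15.5 .13 0 -.13;15 -2 15.5 .13 0 -.13;15 -2 15.5 .13 0 -.13;15 -2 15.5 .13 0 -.13'|grep pos
$m '15 -2 15.5 .13 0 -.13;15 -2 15.5 .13 0 -.13;15 -2 15.5 .13 0 -.13;15 -2 15.5 .13 0 -.13;15 -2 15.5 .13 0 -.13;15 -2 15.5 .13 0 -.13;15 -2 15.5 .13 0 -.13;15 -2 15.5 .13 0 -.13;15 -2 15.5 .13 0 -.13;15 -2 15.5 .13 0 -.13'
python3 - <<'E'
from h import *
G=np.load("g2.npz")["G"]; A=now(); hot=np.array([578,214.4,105])
rows(A,H(ori(1.6,180),hot+[0,0,22])@G,9)
from rig import ctrl
w=ctrl.capture("scene"); c=ctrl.capture("top"); pickle.dump((w,c),open("h1.pkl","wb"))
a=cv2.resize(w["image"][100:250,290:440,::-1],(400,400),interpolation=cv2.INTER_CUBIC)
b=cv2.resize(c["image"][170:320,130:280,::-1],(400,400),interpolation=cv2.INTER_CUBIC); cv2.imwrite("pics/s6.png",np.hstack([a,b]))
E
```

```text
eef_pos: [580.1, 10.4, 184.0]
time_s: 25.45
eef_pos: [576.2, 226.5, 180.3]
ee_rot: [-0.273, 0.642, 0.664, 0.267]
force: [0.5, 0.2, -2.2]
grip_width: 0.669
grip_force: 64.2
9 rows of: [-4.16  0.16  4.08 -0.    0.    0.01] | deg/row 0.05
```

View pics/s6.png

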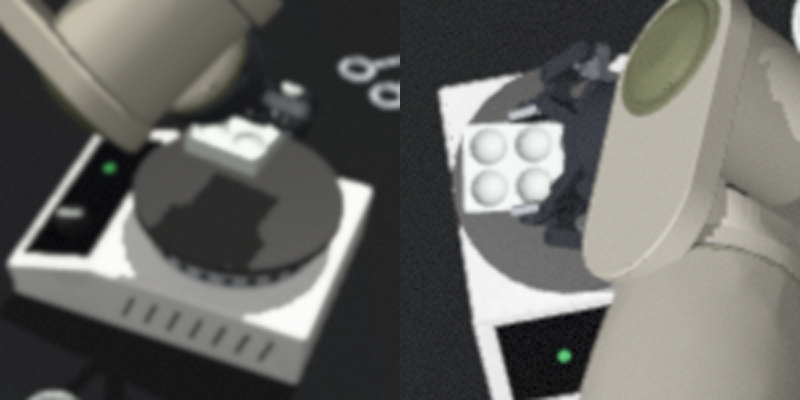

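The plate is wells up and level over the dark round top; its far edge is at x≈465 in the right-hand crop, shifted by parallax. Now I'll lower it.

```bash
m='python3 -m inch'
$m '-4.2 0 4.1 0 0 0;-4.2 0 4.1 0 0 0;-4.2 0 4.1 0 0 0;-4.2 0 4.1 0 0 0;-4.2 0 4.1 0 0 0;-4.2 0 4.1 0 0 0;-4.2 0 4.1 0 0 0;-4.2 0 4.1 0 0 0;-3 0 3 0 0 0;-1 0 1 0 0 0'|egrep 'pos|force:'
python3 - <<'E'
from h import *
G=np.load("g2.npz")["G"]; A=now(); hot=np.array([578,214.4,105])
print((A@np.linalg.inv(G)).round(3)); rows(A,H(ori(1.6,180),hot+[0,0,11])@G,10)
from rig import ctrl
w=ctrl.capture("scene"); c=ctrl.capture("top"); pickle.dump((w,c),open("h2.pkl","wb"))
a=cv2.resize(w["image"][130:230,330:430,::-1],(400,400),interpolation=cv2.INTER_CUBIC)
b=cv2.resize(c["image"][185:285,145:245,::-1],(400,400),interpolation=cv2.INTER_CUBIC); cv2.imwrite("pics/s7.png",np.hstack([a,b]))
E
```

```text
eef_pos: [576.5, 225.0, 126.9]
force: [0.1, -0.1, -2.4]
grip_force: 65.0
[[ 3.40000e-02  9.99000e-01 -2.00000e-03  5.76804e+02]
 [-9.99000e-01  3.40000e-02  1.00000e-03  2.13369e+02]
 [ 1.00000e-03  2.00000e-03  1.00000e+00  1.26021e+02]
 [ 0.00000e+00  0.00000e+00  0.00000e+00  1.00000e+00]]
10 rows of: [-0.64  0.13  0.78 -0.    0.    0.  ] | deg/row 0.03
```

View pics/s7.png

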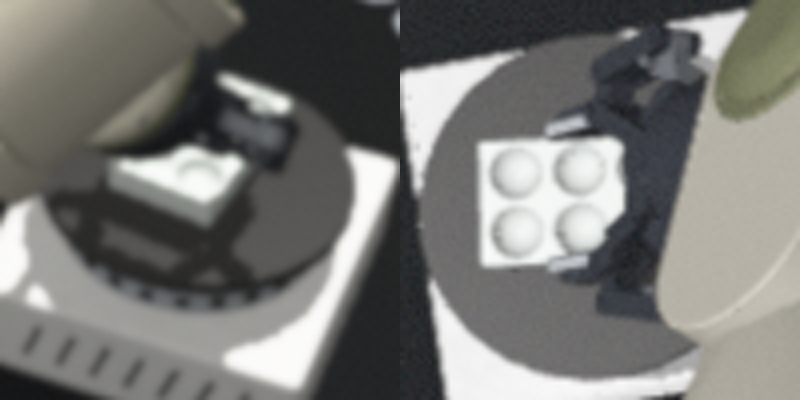

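Level, and centred on the iron top once I allow for parallax (plate rows 140–268 against disc centre 206). I'll finish the descent until it touches.

```bash
m='python3 -m inch'
$m '-.7 .1 .8 0 0 0;-.7 .1 .8 0 0 0;-.7 .1 .8 0 0 0;-.7 .1 .8 0 0 0;-.7 .1 .8 0 0 0;-.7 .1 .8 0 0 0;-.7 .1 .8 0 0 0;-.7 .1 .8 0 0 0;-.5 .1 .6 0 0 0;0 0 0 0 0 0'|egrep 'pos|force:'
$m '-.2 0 .2 0 0 0;-.2 0 .2 0 0 0;-.2 0 .2 0 0 0;-.2 0 .2 0 0 0;-.2 0 .2 0 0 0;-.2 0 .2 0 0 0;0 0 0 0 0 0;0 0 0 0 0 0;0 0 0 0 0 0;0 0 0 0 0 0'|egrep 'pos|force:'
```

```text
eef_pos: [577.6, 225.7, 118.3]
force: [0.4, -0.3, -2.2]
grip_force: 65.0
eef_pos: [577.6, 225.7, 116.8]
force: [0.3, 0.1, -2.1]
grip_force: 65.0
```

```bash
m='python3 -m inch'
$m '-.2 0 .2 0 0 0;-.2 0 .2 0 0 0;-.2 0 .2 0 0 0;-.2 0 .2 0 0 0;-.2 0 .2 0 0 0;-.2 0 .2 0 0 0;0 0 0 0 0 0;0 0 0 0 0 0;0 0 0 0 0 0;0 0 0 0 0 0'|egrep 'pos|force:'
$m '-.2 0 .2 0 0 0;-.2 0 .2 0 0 0;-.2 0 .2 0 0 0;0 0 0 0 0 0;0 0 0 0 0 0;0 0 0 0 0 0;0 0 0 0 0 0;0 0 0 0 0 0;0 0 0 0 0 0;0 0 0 0 0 0'|egrep 'pos|force:'
```

```text
eef_pos: [577.7, 225.7, 115.5]
force: [-2.5, -1.8, 5.4]
grip_force: 65.8
eef_pos: [577.7, 225.7, 115.4]
force: [-5.3, -4.1, 11.3]
grip_force: 66.4
```

```bash
m='python3 -m inch'
$m '.1 0 -.1 0 0 0;0 0 0 0 0 0;0 0 0 0 0 0;0 0 0 0 0 0;0 0 0 0 0 0;0 0 0 0 0 0;0 0 0 0 0 0;0 0 0 0 0 0;0 0 0 0 0 0;0 0 0 0 0 0' .74
$m '0 0 0 0 0 0;0 0 0 0 0 0;0 0 0 0 0 0;0 0 0 0 0 0;0 0 0 0 0 0;0 0 0 0 0 0;0 0 0 0 0 0;0 0 0 0 0 0;0 0 0 0 0 0;0 0 0 0 0 0' 1
$m '0 0 -2 0 0 0;0 0 -6 0 0 0;0 0 -12 0 0 0;0 0 -16 0 0 0;0 0 -18 0 0 0;0 0 -18 0 0 0;0 0 -18 0 0 0;0 0 -18 0 0 0;0 0 -16 0 0 0;0 0 -8 0 0 0'
$m '12 0 -12 0 0 0;12 0 -12 0 0 0;12 0 -12 0 0 0;12 0 -12 0 0 0;12 0 -12 0 0 0;0 0 -12 0 0 0;0 0 -12 0 0 0;0 0 -12 0 0 0;0 0 -12 0 0 0;0 0 0 0 0 0'
python3 - <<'E'
from h import *
from rig import ctrl
w=ctrl.capture("scene"); c=ctrl.capture("top"); pickle.dump((w,c),open("h3.pkl","wb"))
a=cv2.resize(w["image"][90:310,230:450,::-1],(400,400),interpolation=cv2.INTER_CUBIC)
b=cv2.resize(c["image"][185:285,145:245,::-1],(400,400),interpolation=cv2.INTER_CUBIC); cv2.imwrite("pics/s8.png",np.hstack([a,b]))
E
```

```text
time_s: 30.65
eef_pos: [577.7, 225.7, 114.4]
ee_rot: [-0.273, 0.643, 0.664, 0.267]
force: [-0.3, -0.7, -0.1]
grip_width: 0.74
grip_force: 0.0
time_s: 31.48
eef_pos: [577.7, 225.7, 114.4]
ee_rot: [-0.273, 0.643, 0.664, 0.267]
force: [-0.4, -0.1, 0.5]
grip_width: 0.997
grip_force: 0.0
time_s: 32.32
eef_pos: [580.8, 130.6, 209.9]
ee_rot: [-0.272, 0.643, 0.664, 0.268]
force: [0.2, 0.2, 0.0]
grip_width: 1.0
grip_force: 0.0
time_s: 33.15
eef_pos: [581.5, 96.6, 327.7]
ee_rot: [-0.272, 0.644, 0.663, 0.268]
force: [0.6, -0.2, 0.2]
grip_width: 0.995
grip_force: 0.0
```

View pics/s8.png

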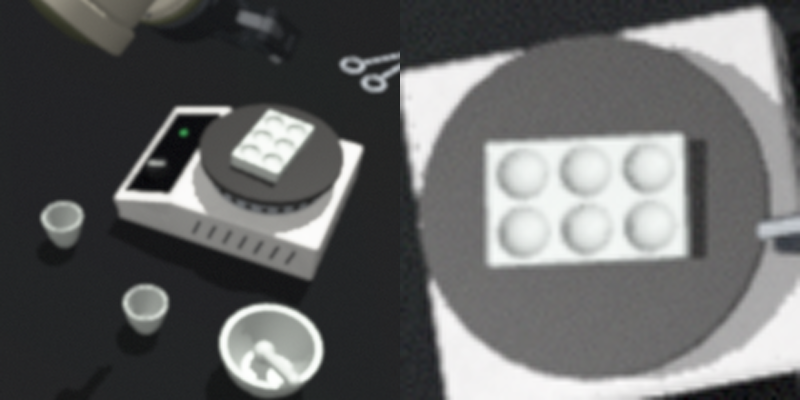

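The plate lies flat, wells up, with its centre at about (587,200) in the right-hand crop against the disc's (595,208). After parallax that is a few mm off, well inside the disc. The crucibles and the mortar show no change, so I'm handing in.

```bash
python3 -c "
from rig import ctrl
print(ctrl.finish_job())"
```

```text
the job is handed in; nothing more can be done
None
```

The spot plate now lies flat and wells up near the middle of the hot plate's round top, wholly on it and released, with the crucibles and the mortar left where they were; I handed the job in at about 33 s, and no verdict came back.

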